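# Lock the equipment case with the fork key

### The job

Take the two-pronged fork key out of the wooden tool rest, set it down into the round well of the black equipment case so that its prongs straddle the lock tongue, and turn the lock clockwise (seen from above) as far as it goes. Turn it only with the key, do not put the gripper's fingers on the tongue, and leave the key standing in the well, let go.

Things in the scene. Friction and masses are not known exactly. Their poses are not given: they have to be found in the camera images.
- key_grip (a point): Fork key: steel T-handle key, 126 mm tall, 0.22 kg, upright in the rest. Point: centre of its flat crossbar, 115 mm above its foot. Crossbar 80 mm along x, 14 along y (grasp across this), 22 high; z up. Below a 12 mm shaft, a 30 x 30 mm fork: two prongs 32 mm long, 30 wide, 7 thick, the 16 mm gap running along x, parallel to the crossbar; either way round fits.
- rest: Wooden tool rest 80 x 270 x 30 mm (x, y, z), origin under its centre. Three holes in a row along y, 90 mm apart, 52 mm wide, 12 deep, hold three upright steel tools in any order: the fork key and two that do not fit, one with a round knob in place of a crossbar, one with a thin round crossbar only 44 mm long and a single round foot.
- lock_tongue (a point): Lock tongue: upright bright metal bar 38 mm along x, 6 along y, 22 high. Point: centre of its top edge; turns with it; z up. It stands in a flat-floored round well, 56 mm wide, 42 deep, in a black case 105 mm high with aluminium edges; aluminium frame round the mouth. The top edge is 20 mm below the case top. With the key fully down its crossbar centre is 93 mm above this point.
- lock (a joint): Angle of the lock tongue, rad, growing clockwise seen from above: 0 open, hard stop at 1.1 (locked). Starts between 0 and 0.25. Turns against about 0.1 N m of friction and stays where left. The fork sits loosely: the key turns up to about 20 degrees before it drives the tongue.

How it is judged:
On the way, in this order (a step that is already met when the one before it is completed fails the run):
1. the fork key is down in the well, astride the tongue, before the lock is turned (horizontal distance between key_grip and lock_tongue below 0.03 m and z of key_grip in the frame of lock_tongue below 0.103 m and value of joint lock below 0.6 rad), for 0.1 s.
2. the lock is turned home with the key in it (horizontal distance between key_grip and lock_tongue below 0.03 m and z of key_grip in the frame of lock_tongue below 0.103 m and value of joint lock above 0.85 rad), for 0.1 s.
At the end, for the whole second after the job is handed in: The lock stands past 0.85 rad (its stop is at 1.1), and the released fork key stands in the well: its crossbar centre within 30 mm sideways of the tongue and less than 103 mm above it, its shaft within 0.25 rad of upright (all of step 2 and angle between key_grip's own z axis and vertical below 0.25 rad); the robot touches nothing.
It fails at once if the gripper's fingers push on the lock tongue (contact force between the fingers and lock above 2 N).
It also fails if it takes over 45 s, if anything falls off the work surface, if the arm or the gripper's body presses on something with over 40 N, if the wrist force passes 120 N, or if a joint passes its speed limit or range.

### The arm

A 7-joint arm with a two-finger parallel gripper is mounted at the origin on the work surface. World frame = base frame: x ahead of the robot, y to its left, z up, the work surface at z = 0. Lengths are in m, angles in rad, forces in N, time in s.
With the tool pointing down it reaches from about 0.4 to 0.85 m from the base axis. Payload 4.5 kg.
Tool frame: the origin (TCP) lies at the very end of the fingers, on their centre line; the grasp point (between the pads) lies 19 mm behind it; z points along the fingers, y is the line along which they close (so a half turn about z gives the same grasp; the last joint's range is limited). The gripper opens to 88 mm and grips with 3 to 60 N. Pads are 18 mm wide; open, the fingers measure 123 mm over their backs; the gripper's body (75 mm by 187 mm) begins 45 mm behind the grasp point.
Start: joints at [-1.081, 0.689, -0.195, 1.565, 0.157, 0.902, -0.215], TCP at [0.275, 0.561, 0.239] pointing down, gripper open.
Joint ranges: [-3.01, 3.01], [-0.46, 2.08], [-1.47, 1.51], [0.13, 2.56], [-1, 4.14], [0.04, 2.09], [-2.66, 2.66]. Speed limits (rad/s): [2.57, 2.57, 3.14, 3.14, 3.14, 3.14, 3.14].

### API

Orientations are given as a unit quaternion [x, y, z, w].
In Python, from plant import r, eyes, nets gives the robot as it stands.
- The arm moves only by the shell command python3 -m pendant 'ROWS' [FORCE]. ROWS is JSON, a list of rows, each an object of numbers: "claw": the opening, from 0 (shut) to 1 (fully open); "dx", "dy", "dz": the shift along the world's x, y, z in mm; "twist": the turn about the world's z in rad. In form: [{"claw": .., "dx": .., "dy": .., "dz": .., "twist": ..}, ...]. A call has 1 to 8 rows; each row is the pose to reach, as a shift and turn from the pose commanded when the call began; what a row does not reach only later rows make up. A row lasts 1/10 s, in which the tool goes at most 50 mm and 8.59 degrees, less where a joint would pass 70% of its speed; a pose out of reach is approached as far as the arm can. A call with a gripper value outside its range is refused whole. The fingers move at their own pace and stop on an object; FORCE is the grip in N (left out, the last holds). Time passes only in rows, so rows that repeat a pose let the fingers close. It gives the time, the measured TCP pose, the force, the opening and the grip force at its end, in the units of the state.
- r.get_state(): the state, without advancing time (a new reading comes with each control period).
- eyes.snapshot(name): name is "side" or "top"; returns (picture, depth): 420x560x3 uint8, blue, green, red; 420x560 float32, m along the optical axis (not along the pixel's ray), 0 where there is no reading.
- eyes.camera_info(name): a dict with "K" (3x3 intrinsics, pixels), "world_to_cam" (4x4, takes a point from world to camera coordinates). Camera axes: x right, y down, z forward; pixel columns grow to the right and rows downward; lengths in m; the calibration is good to about 2 mm. A picture is of the moment at which its call begins. camera_info takes no time and is no camera call.
- r.finish_job(): hands the job in; it is judged then, once.
Trained networks look in the newest picture that a camera, given by its name, has taken for a name from the list of things; names that differ only in an ending like _2 or _b are one class to them, and where a whole thing is asked for, a point or a joint stands for the part that bears it (a point fixed in the world has none). Each returns a list of dicts, best first, with "confidence" (0 to 1); they miss things now and then, are a little off and sometimes report something else, mostly with a low value. They report only what shows in the picture. A call takes as long as a camera call.
- nets.spot_in(camera, query): "box" ([left, top, width, height] as shares, 0 to 1, of the picture: columns of its width, rows of its height, round what is visible of it).
- nets.place_of(camera, query): "position" ([column, row] as shares, 0 to 1, of the picture: columns of its width, rows of its height: a listed point, or the origin of a listed thing).
The state is a dict: "clock": time; "q": joint angles; "qd": joint speeds; "joint_torque": joint torques, N m; "tool_pos": TCP position; "eef_rot": TCP orientation; "contact_force": force on the tool from outside, world axes, zero at the start; "moment": the same for the moment, N m; "opening": opening from 0.0 (shut) to 1.0 (fully open); "finger_force": force on a finger pad.
Only numpy, scipy, OpenCV 4.12 (cv2) and the standard library are available. Lean on these libraries where they do the work, as an engineer would, in place of code of your own. Each camera call takes 0.05 s, during which the arm holds its last target. There are 200 camera calls.

## Working session

There is one attempt and no reset: what is moved stays moved. The work goes in short steps, Python scripts to look and compute and a shell command to move; the robot and the scene stay as the last step left them, time stands still between calls to the robot, and variables do not carry over. Pictures are saved under pics/ and viewed, at most 10 in all, crops included, and the job is handed in when it is done.

```bash
mkdir -p pics; ls; python3 - <<'E'
from plant import r, eyes, nets
import cv2,numpy as np
s=r.get_state();print(s)
for c in("side","top"):
    p,d=eyes.snapshot(c);cv2.imwrite(f"pics/{c}0.png",p);np.save(f"pics/{c}0.npy",d)
    i=eyes.camera_info(c);print(c,np.round(i["K"],1).tolist(),np.round(i["world_to_cam"],3).tolist())
    for q in("key_grip","lock_tongue","rest"):
        print(q,nets.place_of(c,q)[:3],nets.spot_in(c,q)[:3])
E
```

```text
pics
{'clock': 0.0, 'q': array([-1.08120935,  0.69000614, -0.19454466,  1.56633853,  0.15728381,
        0.90251038, -0.21511456]), 'qd': array([-1.05016044e-03, -9.65454319e-04,  5.07698173e-04,  2.55079322e-05,
        2.29185195e-04,  1.69020897e-03, -1.05903962e-03]), 'joint_torque': array([-2.43571394e-04, -5.27564907e+01, -1.26680117e+00, -1.53429240e+01,
       -5.25664771e-02,  6.39781414e-03,  1.77588818e-04]), 'tool_pos': array([0.27485097, 0.56060993, 0.23789846]), 'eef_rot': array([ 2.25885546e-01,  9.74153399e-01, -9.21315748e-04, -1.60719908e-04]), 'contact_force': array([ 0.27411647, -0.7629937 ,  0.09472152]), 'moment': array([ 0.02681207, -0.01516967, -0.00436866]), 'finger_force': 0.0, 'opening': 0.9974552066523077}
side [[474.7, 0.0, 274.2], [0.0, 474.7, 214.4], [0.0, 0.0, 1.0]] [[0.785, -0.619, -0.003, -0.428], [-0.384, -0.483, -0.787, 0.32], [0.486, 0.619, -0.617, 0.68], [0.0, 0.0, 0.0, 1.0]]
key_grip [{'position': [0.753, 0.7326], 'confidence': 0.57}] [{'box': [0.7175, 0.695, 0.0725, 0.1812], 'confidence': 0.74}]
lock_tongue [] [{'box': [0.7123, 0.686, 0.0764, 0.1902], 'confidence': 0.38}]
rest [] [{'box': [0.5284, 0.6343, 0.27, 0.3043], 'confidence': 0.9}]
top [[459.7, 0.0, 283.4], [0.0, 459.7, 206.6], [0.0, 0.0, 1.0]] [[-0.009, -1.0, 0.003, 0.027], [-0.994, 0.009, -0.113, 0.549], [0.113, -0.004, -0.994, 0.864], [0.0, 0.0, 0.0, 1.0]]
key_grip [{'position': [0.8368, 0.4207], 'confidence': 0.69}] [{'box': [0.7827, 0.3745, 0.0695, 0.1069], 'confidence': 0.72}]
lock_tongue [{'position': [0.2573, 0.4624], 'confidence': 0.67}] []
rest [{'position': [0.71, 0.4555], 'confidence': 0.67}] [{'box': [0.5938, 0.3967, 0.2509, 0.116], 'confidence': 0.66}]
```

View pics/side0.png

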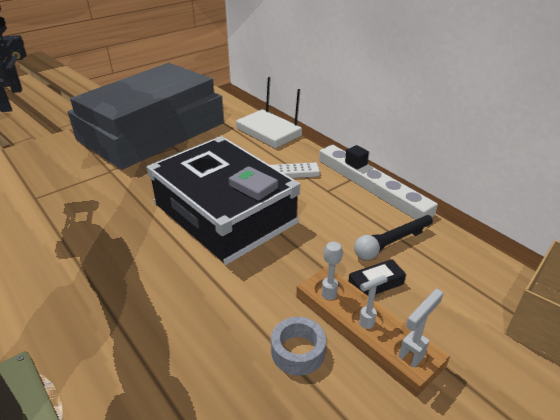

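View pics/top0.png

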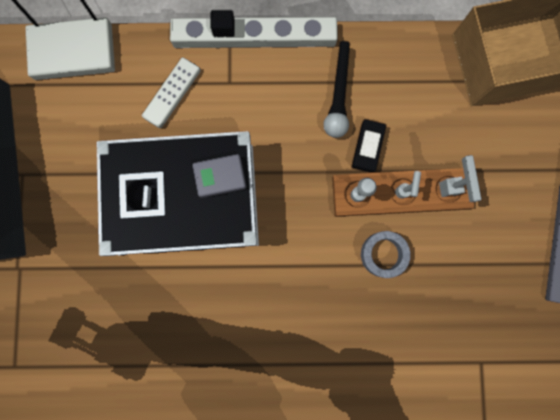

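The side view shows the fork key as the rightmost tool (crossbar about (425,310)). In the top view its crossbar is near (472,179) and the tongue is inside the well near (147,195). Next I measure both from depth in the two views.

```bash
cat > h.py <<'E'
from plant import r, eyes, nets
import cv2,numpy as np
def cloud(c,d):
    i=eyes.camera_info(c);K=np.array(i["K"]);T=np.linalg.inv(np.array(i["world_to_cam"]))
    v,u=np.mgrid[:d.shape[0],:d.shape[1]]
    P=np.stack([(u-K[0,2])/K[0,0]*d,(v-K[1,2])/K[1,1]*d,d,np.ones_like(d)],-1)
    W=(P@T.T)[...,:3];W[d<=0]=np.nan;return W
def box(W,lo,hi):
    with np.errstate(invalid='ignore'): return ((W>lo)&(W<hi)).all(-1)
def rect(P,n=""):
    (cx,cy),(w,h),a=cv2.minAreaRect((P[:,:2]*1000).astype(np.float32))
    b=cv2.boxPoints(((cx,cy),(w,h),a));e=[b[1]-b[0],b[2]-b[1]];e=max(e,key=np.linalg.norm)
    print(n,len(P),"rect c",round(cx,1),round(cy,1),"size",round(w,1),round(h,1),"long axis yaw",round(float(np.degrees(np.arctan2(e[1],e[0]))),1),"z",np.round(np.percentile(P[:,2],[2,50,98])*1000,1))
E
python3 - <<'E'
from h import *
for c in("side","top"):
    W=cloud(c,np.load(f"pics/{c}0.npy"))
    if c=="top":
        print("at key",W[179,472],"tongue",W[186:206:3,140:156:3,2].round(3).tolist(),W[195,147])
        k=W[179,472]
    M=box(W,[.45,-.5,.125],[.75,-.25,.2])
    rect(W[M],c+" keybar")
    M=box(W,[.45,-.5,.137],[.75,-.25,.2])
    rect(W[M],c+" keybar upper")
    M=box(W,[.45,.1,.06],[.75,.4,.0995])
    M[:, :]=M; 
    if c=="top":
        rect(W[165:225,110:175][box(W[165:225,110:175],[0,0,.075],[1,1,.097])],"tongue")
        rect(W[165:225,110:175][box(W[165:225,110:175],[0,0,.0],[1,1,.075])],"floor")
        rect(W[130:255,90:260][box(W[130:255,90:260],[0,0,.1],[1,1,.125])],"case")
    else:
        rect(W[140:250,140:300][box(W[140:250,140:300],[0,0,.1],[1,1,.125])],"case")
p=cv2.imread("pics/top0.png")
a=cv2.resize(p[165:225,110:175],None,fx=6,fy=6,interpolation=cv2.INTER_CUBIC);b=cv2.resize(p[145:210,435:495],None,fx=6,fy=6,interpolation=cv2.INTER_CUBIC)[:360]
q=cv2.imread("pics/side0.png");print(a.shape,b.shape)
cv2.imwrite("pics/crop0.png",np.hstack([a,b]))
E
```

```text
side keybar 614 rect c 583.9 -306.4 size 80.3 14.5 long axis yaw 7.5 z [126.4 143.2 145.9]
side keybar upper 465 rect c 583.9 -306.3 size 80.3 14.2 long axis yaw 7.6 z [137.9 143.8 146. ]
case 6264 rect c 569.1 214.6 size 209.2 282.4 long axis yaw -86.6 z [101.8 105.6 119.6]
at key [ 0.58094679 -0.30187021  0.14266848] tongue [[0.063, 0.062, 0.085, 0.062, 0.062, 0.061], [0.061, 0.062, 0.083, 0.072, 0.06, 0.062], [0.067, 0.065, 0.082, 0.07, 0.064, 0.061], [0.061, 0.062, 0.085, 0.07, 0.062, 0.063], [0.064, 0.061, 0.084, 0.067, 0.063, 0.063], [0.061, 0.084, 0.082, 0.065, nan, 0.061], [0.062, 0.083, 0.08, 0.065, 0.061, 0.104]] [0.56727249 0.27373418 0.0793456 ]
top keybar 531 rect c 583.8 -303.5 size 80.0 15.1 long axis yaw 7.1 z [126.  141.2 144.9]
top keybar upper 394 rect c 583.9 -303.5 size 79.9 15.1 long axis yaw 7.1 z [138.1 142.  145.3]
tongue 238 rect c 567.2 287.2 size 35.3 54.8 long axis yaw -7.9 z [75.8 83.8 96.2]
floor 481 rect c 568.1 282.4 size 49.8 45.2 long axis yaw 3.1 z [59.2 62.6 73.2]
case 15698 rect c 568.7 216.6 size 207.7 277.8 long axis yaw -86.6 z [100.6 103.4 124.1]
(360, 390, 3) (360, 360, 3)
```

View pics/crop0.png

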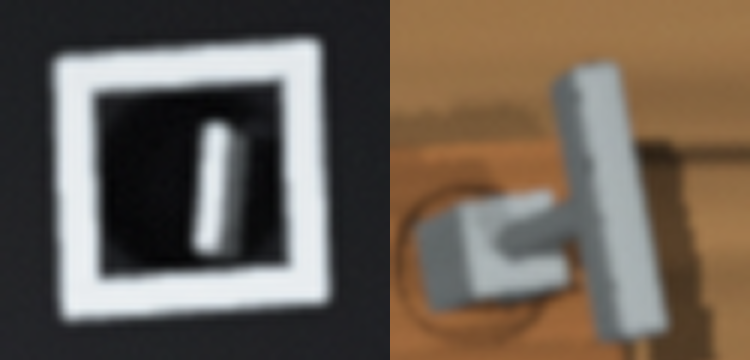

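```bash
python3 - <<'E'
from h import *
from scipy.spatial.transform import Rotation as R
D=[]
for k in range(4): D.append(eyes.snapshot("top"))
d=np.median([x[1] for x in D],0);p=np.mean([x[0] for x in D],0)
W=cloud("top",d);S=np.zeros(d.shape,bool);S[182:211,137:156]=1
m=S&(W[...,2]>.077)&(W[...,2]<.095);rect(W[m],"tongue depth")
g=p.mean(-1); m2=S&(g>170)
i=eyes.camera_info("top");K=np.array(i["K"]);T=np.linalg.inv(i["world_to_cam"])
v,u=np.nonzero(m2);ray=np.c_[(u-K[0,2])/K[0,0],(v-K[1,2])/K[1,1],np.ones(len(u))]@T[:3,:3].T
t=(.0845-T[2,3])/ray[:,2];rect(T[:3,3]+ray*t[:,None],"tongue bright@84.5")
Wf=W[165:225,110:175];gf=g[165:225,110:175];rect(Wf[(gf>150)&(Wf[...,2]>.098)],"frame")
s=r.get_state();print(s["tool_pos"],R.from_quat(s["eef_rot"]).as_matrix().round(3).tolist())
# network triangulation of key
def row(c,px):
    i=eyes.camera_info(c);P=np.array(i["K"])@np.array(i["world_to_cam"])[:3];return P,np.array(px)*[560,420]
Pa,a=row("side",[.753,.7326]);Pb,b=row("top",[.8368,.4207]);X=cv2.triangulatePoints(Pa,Pb,a,b);print("key tri",(X[:3]/X[3]).ravel())
E
```

```text
tongue depth 103 rect c 566.0 280.3 size 26.3 51.2 long axis yaw -1.9 z [77.3 83.  85.5]
tongue bright@84.5 72 rect c 558.5 273.5 size 48.5 17.6 long axis yaw 20.1 z [84.5 84.5 84.5]
frame 921 rect c 565.2 277.0 size 79.3 79.4 long axis yaw -86.6 z [102.3 104.  105.6]
[0.27510631 0.56124292 0.23875229] [[-0.898, 0.44, 0.0], [0.44, 0.898, 0.0], [0.0, 0.0, -1.0]]
key tri [ 0.5862486  -0.30050842  0.13070344]
```

```bash
python3 - <<'E'
from h import *
p,d=eyes.snapshot("top");g=p.mean(-1)
S=np.zeros(d.shape,np.uint8);S[183:209,139:154]=1
i=eyes.camera_info("top");K=np.array(i["K"]);T=np.linalg.inv(i["world_to_cam"])
for th in(140,180,205):
    n,l,st,_=cv2.connectedComponentsWithStats(((g>th)*S).astype(np.uint8))
    lab=l[196,145];v,u=np.nonzero(l==lab);print(st[lab])
    ray=np.c_[(u-K[0,2])/K[0,0],(v-K[1,2])/K[1,1],np.ones(len(u))]@T[:3,:3].T
    t=(.0845-T[2,3])/ray[:,2];P=T[:3,3]+ray*t[:,None];rect(P,th)
    f=cv2.fitLine((P[:,:2]*1000).astype(np.float32),cv2.DIST_L2,0,.01,.01).ravel();print("pca",np.degrees(np.arctan(f[1]/f[0])),f[2:])
E
```

```text
[143 186   5  21  86]
140 86 rect c 564.8 275.8 size 37.0 7.3 long axis yaw 1.4 z [84.5 84.5 84.5]
pca -3.2587802 [564.7791 275.8751]
[143 186   5  20  62]
180 62 rect c 565.7 275.9 size 5.6 35.3 long axis yaw -3.0 z [84.5 84.5 84.5]
pca -3.4396875 [565.21405 275.96143]
[143 187   4  19  44]
205 44 rect c 564.8 276.1 size 4.4 33.4 long axis yaw -3.3 z [84.5 84.5 84.5]
pca -3.3658347 [565.15497 276.0502 ]
```

The key grip is at (584, -305, 133.5) mm with yaw 7.3°, and the tongue is at (565, 276, 84.5) mm with yaw -3.3°, so the lock is near 0.12 rad. Next I move above the key with a twist of +0.583 rad.

```bash
python3 -m pendant '[{"claw":0.6,"dx":16,"dy":-45,"dz":0,"twist":0.1},{"claw":0.6,"dx":32,"dy":-90,"dz":0,"twist":0.2},{"claw":0.6,"dx":48,"dy":-135,"dz":0,"twist":0.3},{"claw":0.6,"dx":64,"dy":-180,"dz":0,"twist":0.4},{"claw":0.6,"dx":80,"dy":-225,"dz":0,"twist":0.5},{"claw":0.6,"dx":96,"dy":-270,"dz":0,"twist":0.583},{"claw":0.6,"dx":112,"dy":-315,"dz":0,"twist":0.583},{"claw":0.6,"dx":128,"dy":-360,"dz":0,"twist":0.583}]' 55; python3 -c "
from h import *
print(r.get_state()['q'])"
```

```text
clock: 1.75
tool_pos: [0.4037, 0.1995, 0.239]
eef_rot: [-0.064, 0.998, 0.0, 0.0]
contact_force: [0.8, 0.1, -1.1]
opening: 0.6
finger_force: 0.0
[-0.28107758  0.48840299 -0.41768001  2.0632954   0.319917    0.65025992
  0.785918  ]
```

```bash
python3 -m pendant '[{"claw":0.6,"dx":16,"dy":-45},{"claw":0.6,"dx":32,"dy":-90},{"claw":0.6,"dx":48,"dy":-135},{"claw":0.6,"dx":64,"dy":-180},{"claw":0.6,"dx":80,"dy":-225},{"claw":0.6,"dx":96,"dy":-270},{"claw":0.6,"dx":112,"dy":-315},{"claw":0.6,"dx":128,"dy":-360}]'; python3 -m pendant '[{"claw":0.6,"dx":16,"dy":-45},{"claw":0.6,"dx":32,"dy":-90},{"claw":0.6,"dx":52,"dy":-136},{"claw":0.6,"dx":52,"dy":-144},{"claw":0.6,"dx":52,"dy":-144}]'; python3 -c "
from h import *
from scipy.spatial.transform import Rotation as R
s=r.get_state();print(s['q'],s['tool_pos'],np.degrees(np.arctan2(*R.from_quat(s['eef_rot']).as_matrix()[[1,0],1])))"
```

```text
[-0.28107758  0.48840299 -0.41768001  2.0632954   0.319917    0.65025992
  0.785918  ] [0.40370812 0.199465   0.23897931] 97.29775363862436validation failed for argument at $[0]...
validation failed for argument at $[0]...
```

Every field is required in each row.

```bash
python3 -m pendant '[{"claw":0.6,"dx":16,"dy":-45,"dz":0,"twist":0},{"claw":0.6,"dx":32,"dy":-90,"dz":0,"twist":0},{"claw":0.6,"dx":48,"dy":-135,"dz":0,"twist":0},{"claw":0.6,"dx":64,"dy":-180,"dz":0,"twist":0},{"claw":0.6,"dx":80,"dy":-225,"dz":0,"twist":0},{"claw":0.6,"dx":96,"dy":-270,"dz":0,"twist":0},{"claw":0.6,"dx":112,"dy":-315,"dz":0,"twist":0},{"claw":0.6,"dx":128,"dy":-360,"dz":0,"twist":0}]'; python3 -m pendant '[{"claw":0.6,"dx":16,"dy":-45,"dz":0,"twist":0},{"claw":0.6,"dx":32,"dy":-90,"dz":0,"twist":0},{"claw":0.6,"dx":52,"dy":-136,"dz":0,"twist":0},{"claw":0.6,"dx":52,"dy":-144,"dz":0,"twist":0},{"claw":0.6,"dx":52,"dy":-144,"dz":0,"twist":0}]'; python3 -c "
from h import *
from scipy.spatial.transform import Rotation as R
s=r.get_state();print(s['q'],s['tool_pos'],np.degrees(np.arctan2(*R.from_quat(s['eef_rot']).as_matrix()[[1,0],1])))"
```

```text
clock: 2.55
tool_pos: [0.5315, -0.161, 0.239]
eef_rot: [-0.063, 0.998, -0.0, 0.0]
contact_force: [0.6, 0.2, 0.5]
opening: 0.599
finger_force: 0.0
clock: 3.05
tool_pos: [0.5825, -0.3051, 0.238]
eef_rot: [-0.062, 0.998, -0.0, -0.0]
contact_force: [0.2, 1.5, 0.6]
opening: 0.601
finger_force: 0.0
[ 0.64121551  0.76083651 -0.44567766  1.45011107  0.35877795  1.01231832
  1.80566997] [ 0.58247565 -0.30507558  0.23799407] 97.05323713061834
```

```bash
python3 -m pendant '[{"claw":0.6,"dx":1,"dy":0,"dz":-45,"twist":0},{"claw":0.6,"dx":1,"dy":0,"dz":-90,"twist":0},{"claw":0.6,"dx":1,"dy":0,"dz":-123,"twist":0},{"claw":0.6,"dx":1,"dy":0,"dz":-123,"twist":0},{"claw":0.0,"dx":1,"dy":0,"dz":-123,"twist":0},{"claw":0.0,"dx":1,"dy":0,"dz":-123,"twist":0},{"claw":0.0,"dx":1,"dy":0,"dz":-123,"twist":0},{"claw":0.0,"dx":1,"dy":0,"dz":-123,"twist":0}]' 55; python3 -m pendant '[{"claw":0.0,"dx":0,"dy":0,"dz":0,"twist":0},{"claw":0.0,"dx":0,"dy":0,"dz":0,"twist":0}]'
```

```text
clock: 3.85
tool_pos: [0.585, -0.3031, 0.1175]
eef_rot: [-0.063, 0.998, -0.001, 0.001]
contact_force: [0.5, 0.2, -0.2]
opening: 0.26
finger_force: 0.0
clock: 4.05
tool_pos: [0.5846, -0.3034, 0.1166]
eef_rot: [-0.063, 0.998, -0.001, 0.001]
contact_force: [1.2, -0.4, 3.9]
opening: 0.149
finger_force: 55.0
```

Gripped on the 14 mm crossbar. Now I lift clear of everything.

```bash
python3 -m pendant '[{"claw":0.0,"dx":0,"dy":0,"dz":25,"twist":0},{"claw":0.0,"dx":0,"dy":0,"dz":60,"twist":0},{"claw":0.0,"dx":0,"dy":0,"dz":100,"twist":0},{"claw":0.0,"dx":0,"dy":0,"dz":140,"twist":0},{"claw":0.0,"dx":0,"dy":0,"dz":170,"twist":0},{"claw":0.0,"dx":-1,"dy":40,"dz":170,"twist":-0.05},{"claw":0.0,"dx":-2,"dy":85,"dz":170,"twist":-0.1},{"claw":0.0,"dx":-3,"dy":130,"dz":170,"twist":-0.185}]'
python3 -m pendant '[{"claw":0.0,"dx":-2,"dy":45,"dz":0,"twist":0},{"claw":0.0,"dx":-4,"dy":90,"dz":0,"twist":0},{"claw":0.0,"dx":-6,"dy":135,"dz":0,"twist":0},{"claw":0.0,"dx":-8,"dy":180,"dz":0,"twist":0},{"claw":0.0,"dx":-10,"dy":225,"dz":0,"twist":0},{"claw":0.0,"dx":-12,"dy":270,"dz":0,"twist":0},{"claw":0.0,"dx":-14,"dy":315,"dz":0,"twist":0},{"claw":0.0,"dx":-15,"dy":355,"dz":0,"twist":0}]'
python3 -m pendant '[{"claw":0.0,"dx":0,"dy":40,"dz":0,"twist":0},{"claw":0.0,"dx":0,"dy":40,"dz":0,"twist":0},{"claw":0.0,"dx":0,"dy":40,"dz":0,"twist":0}]'
python3 - <<'E'
from h import *
from scipy.spatial.transform import Rotation as R
ps=[];im=[]
for c in("side","top"):
    p,d=eyes.snapshot(c);im.append(p);np.save(f"pics/{c}1.npy",d);ps.append(cloud(c,d))
s=r.get_state();x,y,z=s['tool_pos'];print(s['q'],s['tool_pos'],s['opening'],np.degrees(np.arctan2(*R.from_quat(s['eef_rot']).as_matrix()[[1,0],1])))
for W,n in zip(ps,("side","top")):
    for a,b in((-.02,.03),(-.06,-.015),(-.075,-.06),(-.105,-.075)):
        P=W[box(W,[x-.06,y-.06,z+a],[x+.06,y+.06,z+b])]
        if len(P)>5: rect(P,f"{n} {a}")
cv2.imwrite("pics/both1.png",cv2.resize(np.hstack(im),(800,300)))
cv2.imwrite("pics/side1.png",im[0])
E
```

```text
clock: 4.85
tool_pos: [0.5804, -0.1716, 0.2855]
eef_rot: [0.031, 1.0, 0.0, -0.0]
contact_force: [0.2, 1.1, -1.1]
opening: 0.15
finger_force: 54.9
clock: 5.65
tool_pos: [0.565, 0.1847, 0.2854]
eef_rot: [0.028, 1.0, 0.0, -0.001]
contact_force: [0.8, 0.8, -2.3]
opening: 0.149
finger_force: 55.0
clock: 5.95
tool_pos: [0.5653, 0.2232, 0.2852]
eef_rot: [0.028, 1.0, -0.0, -0.001]
contact_force: [-0.2, -0.6, -1.7]
opening: 0.152
finger_force: 55.0
[-0.2241631   0.63306175 -0.39760175  1.55495857  0.27516459  1.01092499
  0.81144275] [0.56615241 0.22040598 0.28525507] 0.15051406015774477 86.59124471087215
side -0.02 566 rect c 562.2 217.0 size 41.3 74.8 long axis yaw -30.4 z [268.6 303.  314.2]
side -0.06 227 rect c 564.5 220.1 size 32.2 30.3 long axis yaw 86.4 z [225.6 230.6 268.3]
side -0.075 127 rect c 564.6 219.9 size 33.7 32.0 long axis yaw 85.3 z [210.5 218.  224.9]
side -0.105 203 rect c 556.8 214.6 size 24.3 42.9 long axis yaw -50.0 z [188.  198.5 209.6]
top -0.02 15 rect c 551.9 209.0 size 1.6 38.2 long axis yaw -25.2 z [290.4 295.1 306.8]
top -0.06 58 rect c 564.5 213.1 size 14.8 28.2 long axis yaw -2.4 z [225.4 226.7 228.9]
top -0.075 38 rect c 564.5 213.3 size 16.4 30.1 long axis yaw -2.5 z [212.2 221.8 225.2]
top -0.105 48 rect c 551.1 219.1 size 9.8 30.9 long axis yaw -76.4 z [186.  198.5 209.5]
```

View pics/both1.png

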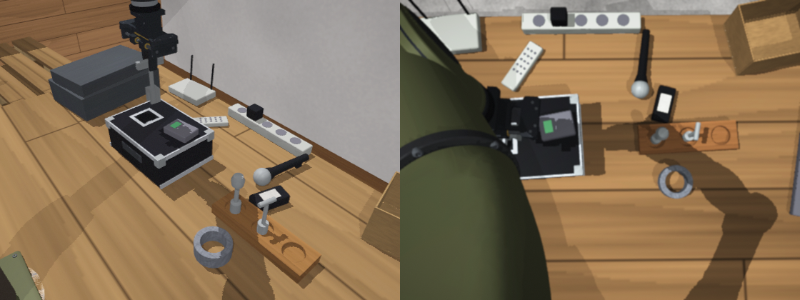

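```bash
python3 - <<'E'
from h import *
for n in("side0","side1"):
    p=cv2.imread(f"pics/{n}.png");W=cloud("side",np.load(f"pics/{n}.npy"))
    m=(p.mean(-1)>150)&box(W,[.52,.23,.098],[.61,.325,.11]);rect(W[m],n+" frame")
    i=eyes.camera_info("side")
W=cloud("side",np.load("pics/side1.npy"))
for lo in range(170,225,8):
    P=W[box(W,[.53,.19,lo/1e3],[.6,.25,(lo+8)/1e3])]
    if len(P)>5: rect(P,lo)
E
python3 -m pendant '[{"claw":0.0,"dx":0,"dy":30,"dz":0,"twist":0},{"claw":0.0,"dx":0,"dy":54,"dz":0,"twist":0},{"claw":0.0,"dx":0,"dy":54,"dz":0,"twist":0},{"claw":0.0,"dx":0,"dy":54,"dz":0,"twist":0}]'
```

```text
side0 frame 309 rect c 565.0 276.2 size 80.9 83.8 long axis yaw -86.9 z [104.2 106.5 108.5]
side1 frame 294 rect c 564.6 276.4 size 78.7 82.5 long axis yaw -86.9 z [104.4 106.4 108.3]
186 57 rect c 563.3 218.8 size 29.8 29.2 long axis yaw 87.7 z [186.7 190.8 193.6]
194 68 rect c 556.6 213.6 size 22.8 40.9 long axis yaw -48.9 z [194.3 197.9 201.4]
202 76 rect c 557.4 215.1 size 22.9 42.9 long axis yaw -50.0 z [202.4 206.4 209.6]
210 65 rect c 564.9 219.9 size 33.7 31.4 long axis yaw 85.3 z [210.2 213.4 217.7]
218 74 rect c 557.0 212.5 size 20.7 39.4 long axis yaw -45.8 z [218.1 222.2 225.8]
clock: 6.45
tool_pos: [0.5664, 0.2746, 0.2855]
eef_rot: [0.03, 1.0, -0.001, -0.0]
contact_force: [-0.2, -0.0, -1.6]
opening: 0.156
finger_force: 55.0
```

```bash
python3 -m pendant '[{"claw":0.0,"dx":-1,"dy":2,"dz":-35,"twist":0},{"claw":0.0,"dx":-1,"dy":2,"dz":-70,"twist":0},{"claw":0.0,"dx":-1,"dy":2,"dz":-90,"twist":0},{"claw":0.0,"dx":-1,"dy":2,"dz":-98,"twist":0},{"claw":0.0,"dx":-1,"dy":2,"dz":-104,"twist":0},{"claw":0.0,"dx":-1,"dy":2,"dz":-108,"twist":0},{"claw":0.0,"dx":-1,"dy":2,"dz":-108,"twist":0}]'
```

```text
clock: 7.15
tool_pos: [0.5656, 0.278, 0.1783]
eef_rot: [0.029, 1.0, 0.0, 0.0]
contact_force: [-0.4, 0.3, -2.7]
opening: 0.15
finger_force: 55.0
```

No contact 4 mm below the tongue's top, so the fork is astride. Next I lower it to the floor.

```bash
python3 -m pendant '[{"claw":0.0,"dx":0,"dy":0,"dz":-5,"twist":0},{"claw":0.0,"dx":0,"dy":0,"dz":-10,"twist":0},{"claw":0.0,"dx":0,"dy":0,"dz":-14,"twist":0},{"claw":0.0,"dx":0,"dy":0,"dz":-16,"twist":0},{"claw":0.0,"dx":0,"dy":0,"dz":-16,"twist":0},{"claw":0.0,"dx":0,"dy":0,"dz":-16,"twist":0}]'
```

```text
clock: 7.75
tool_pos: [0.5651, 0.2783, 0.1617]
eef_rot: [0.029, 1.0, 0.0, 0.0]
contact_force: [0.1, 0.1, -1.3]
opening: 0.15
finger_force: 55.0
```

```bash
python3 -m pendant '[{"claw":0.0,"dx":0,"dy":-1,"dz":0,"twist":-0.12},{"claw":0.0,"dx":0,"dy":-1,"dz":0,"twist":-0.24},{"claw":0.0,"dx":0,"dy":-1,"dz":0,"twist":-0.36},{"claw":0.0,"dx":0,"dy":-1,"dz":0,"twist":-0.48},{"claw":0.0,"dx":0,"dy":-1,"dz":0,"twist":-0.6},{"claw":0.0,"dx":0,"dy":-1,"dz":0,"twist":-0.72},{"claw":0.0,"dx":0,"dy":-1,"dz":0,"twist":-0.84},{"claw":0.0,"dx":0,"dy":-1,"dz":0,"twist":-0.96}]'
python3 -c "
from h import *
s=r.get_state();print(s['moment'],s['q'])"
python3 -m pendant '[{"claw":0.0,"dx":0,"dy":0,"dz":0,"twist":-0.1},{"claw":0.0,"dx":0,"dy":0,"dz":0,"twist":-0.2},{"claw":0.0,"dx":0,"dy":0,"dz":0,"twist":-0.25}]'
python3 -c "
from h import *
s=r.get_state();print(s['moment'],s['eef_rot'])"
```

```text
clock: 8.55
tool_pos: [0.5653, 0.2775, 0.1617]
eef_rot: [0.489, 0.872, 0.0, 0.0]
contact_force: [0.8, 0.6, -3.6]
opening: 0.149
finger_force: 55.0
[-0.07560482 -0.19259313  0.14595736] [-0.48908913  0.78524114 -0.07355064  1.62595768  0.07777928  0.73242556
 -0.05014825]
clock: 8.85
tool_pos: [0.5655, 0.2775, 0.1617]
eef_rot: [0.593, 0.805, 0.0, 0.0]
contact_force: [0.4, -0.1, -3.3]
opening: 0.152
finger_force: 55.0
[-0.03916726 -0.25738226  0.13677486] [5.93211255e-01 8.05046593e-01 4.72585478e-04 4.08026358e-04]
```

```bash
python3 -m pendant '[{"claw":0.0,"dx":0,"dy":0,"dz":0,"twist":-0.05},{"claw":0.0,"dx":0,"dy":0,"dz":0,"twist":-0.1},{"claw":0.0,"dx":0,"dy":0,"dz":0,"twist":-0.1}]'
python3 -c "
from h import *
s=r.get_state();print(s['moment'],s['eef_rot'])"
```

```text
clock: 9.15
tool_pos: [0.5655, 0.2775, 0.1617]
eef_rot: [0.632, 0.775, 0.0, 0.0]
contact_force: [1.4, -0.4, -3.0]
opening: 0.153
finger_force: 55.0
[ 0.02195171 -0.33194252  0.0867795 ] [6.31672878e-01 7.75234841e-01 4.31681001e-04 3.62350267e-04]
```

```bash
python3 -m pendant '[{"claw":0.0,"dx":0,"dy":0,"dz":0,"twist":-0.05},{"claw":0.0,"dx":0,"dy":0,"dz":0,"twist":-0.05}]'
python3 -c "
from h import *
s=r.get_state();print(s['moment'])"
python3 -m pendant '[{"claw":0.0,"dx":0,"dy":0,"dz":0,"twist":-0.05},{"claw":0.0,"dx":0,"dy":0,"dz":0,"twist":-0.05}]'
python3 - <<'E'
from h import *
from scipy.spatial.transform import Rotation as R
s=r.get_state();print(s['moment'],np.degrees(np.arctan2(*R.from_quat(s['eef_rot']).as_matrix()[[1,0],1]))-90)
p,d=eyes.snapshot("side");W=cloud("side",d)
for lo,hi in((.108,.124),(.165,.192)):
    P=W[box(W,[.52,.235,lo],[.61,.32,hi])]
    if len(P)>5: rect(P,lo)
cv2.imwrite("pics/side2.png",cv2.resize(p[40:240,100:300],(600,600),interpolation=cv2.INTER_CUBIC))
E
```

```text
clock: 9.35
tool_pos: [0.5655, 0.2774, 0.1617]
eef_rot: [0.65, 0.76, 0.0, 0.0]
contact_force: [1.8, -0.8, -3.7]
opening: 0.151
finger_force: 55.2
[-0.08919051 -0.37910687  0.46822405]
clock: 9.55
tool_pos: [0.5653, 0.2772, 0.1617]
eef_rot: [0.668, 0.744, 0.0, 0.0]
contact_force: [1.6, -0.4, -2.6]
opening: 0.15
finger_force: 56.3
[-0.17616077 -0.37425294  0.91627413] -83.87588427596249
0.108 49 rect c 563.9 272.9 size 82.9 74.8 long axis yaw 76.5 z [108.  111.4 123.1]
0.165 327 rect c 560.9 272.1 size 40.1 72.8 long axis yaw -52.0 z [166.8 183.3 191.4]
```

View pics/side2.png

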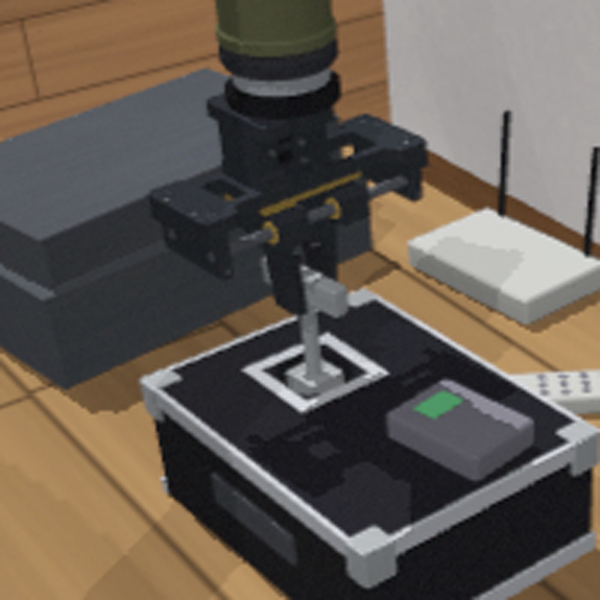

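The torque rose from 0.1 to 0.9 N m, so the lock is at its stop. In the crop the key stands upright in the well frame (about (315,375)). I relax the twist, let go and retreat.

```bash
python3 -m pendant '[{"claw":0.0,"dx":0,"dy":0,"dz":-1,"twist":0.05},{"claw":0.0,"dx":0,"dy":0,"dz":-1,"twist":0.08},{"claw":0.0,"dx":0,"dy":0,"dz":-1,"twist":0.08},{"claw":0.4,"dx":0,"dy":0,"dz":-1,"twist":0.08},{"claw":0.4,"dx":0,"dy":0,"dz":-1,"twist":0.08},{"claw":0.4,"dx":0,"dy":0,"dz":-1,"twist":0.08},{"claw":0.4,"dx":0,"dy":0,"dz":-1,"twist":0.08},{"claw":0.4,"dx":0,"dy":0,"dz":-1,"twist":0.08}]'
python3 -m pendant '[{"claw":0.4,"dx":0,"dy":0,"dz":20,"twist":0},{"claw":0.4,"dx":0,"dy":0,"dz":60,"twist":0},{"claw":0.4,"dx":0,"dy":0,"dz":105,"twist":0},{"claw":0.4,"dx":-40,"dy":20,"dz":110,"twist":0},{"claw":0.4,"dx":-80,"dy":40,"dz":110,"twist":0},{"claw":0.4,"dx":-120,"dy":60,"dz":110,"twist":0},{"claw":0.4,"dx":-120,"dy":100,"dz":110,"twist":0},{"claw":0.4,"dx":-120,"dy":100,"dz":110,"twist":0}]'
python3 - <<'E'
from h import *
for c in("side","top"):
    p,d=eyes.snapshot(c);W=cloud(c,d)
    P=W[box(W,[.5,.22,.16],[.63,.33,.2])]
    if len(P)>5: rect(P,c+" bar")
    P=W[box(W,[.5,.22,.09],[.63,.33,.1])]
    P=W[box(W,[.53,.245,.12],[.6,.31,.155])]
    if len(P)>5: rect(P,c+" shaft")
    cv2.imwrite(f"pics/{c}3.png",p if c=="top" else cv2.resize(p[60:260,100:300],(600,600)))
E
```

```text
clock: 10.4
tool_pos: [0.5649, 0.2772, 0.1605]
eef_rot: [0.64, 0.769, -0.0, -0.0]
contact_force: [0.8, -0.2, 0.2]
opening: 0.397
finger_force: 0.0
clock: 11.2
tool_pos: [0.4417, 0.3836, 0.2707]
eef_rot: [0.636, 0.772, 0.001, -0.002]
contact_force: [-0.2, 0.5, 1.0]
opening: 0.398
finger_force: 0.0
side bar 350 rect c 563.6 275.0 size 16.5 83.2 long axis yaw -76.5 z [164.  183.  190.7]
side shaft 78 rect c 562.2 271.1 size 9.9 11.8 long axis yaw -31.4 z [121.1 137.7 154.6]
top bar 537 rect c 564.4 277.2 size 14.7 80.1 long axis yaw -78.1 z [169.2 186.3 189.1]
top shaft 36 rect c 562.3 274.0 size 4.2 10.9 long axis yaw -32.5 z [120.9 136.2 153.2]
```

View pics/side3.png

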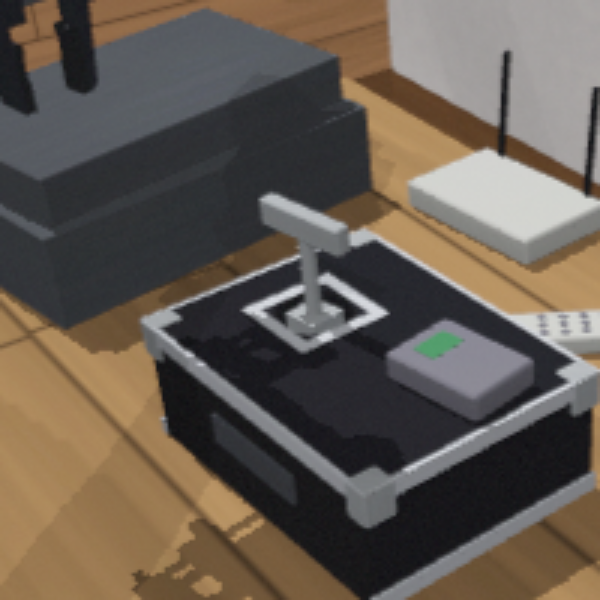

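The key stands upright and free in the well, with its crossbar centre at (564, 277, 177.5) mm and yaw about -78°. Even with 20° of slack the lock is at 1.07 rad or more, so I hand the job in.

```bash
python3 -c "
from plant import r
print(r.finish_job())"
```

```text
the job is handed in; nothing more can be done
None
```

The fork key is in the well and released, the lock is turned clockwise to its hard stop (torque rose to 0.9 N m), and the job was handed in at about 11 s; no verdict came back.

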